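# Touch open the glass cupboard with the red canister

## Task

One half of the small glass-fronted cupboard holds the bright red canister: press the top rail of that half's door over its push-to-open catch, not too hard, let go so that the door springs ajar, then reach a fingertip behind the door and push it wide open, about square to the cupboard, so that the canister can be taken out later. Do it by touch alone: lift nothing, keep the other door shut, and leave the things inside and round the cupboard where they stand.

Things in the scene. Friction and masses are not known exactly. Their poses are not given: they have to be found in the camera images.
- cupboard: small light-wood cupboard with two clear glass doors, fixed; 312 wide (its y), 115 deep without doors (its x), 215 mm tall. Origin under the carcass centre; front looks to its -x, its +y is the left half seen from the robot. A middle wall makes a left (+y) and a right (-y) compartment. Before the origin: carcass front 57.5, inner faces of the shut doors 64, outer faces 78 mm
- door_left (a joint): hinge of the left door (seen from the robot), rad: 0 shut, positive opens towards the robot, 1.57 square to the front, stop at 1.92; pressed in it yields to -0.042. Wood frame round clear glass, 155 wide, 14 thick, 205 mm tall, top edge level with the cupboard's top, hinged at its outer (left) edge, no handle, 2 mm seam at the middle. It stays where it is left; under 1 N swings it
- door_right (a joint): hinge of the right door (seen from the robot), rad: 0 shut, positive opens towards the robot, 1.57 square to the front, stop at 1.92; pressed in it yields to -0.042. Wood frame round clear glass, 155 wide, 14 thick, 205 mm tall, top edge level with the cupboard's top, hinged at its outer (right) edge, no handle, 2 mm seam at the middle. It stays where it is left; under 1 N swings it
- catch_left (a joint): black plunger (10 mm thick) of the left door's push catch, behind the top rail, 85 mm from the hinge, m: 0 latched, touching the shut door from behind; pushed to -0.002 (door about -0.025 rad; about 4 N over the catch) it unlatches and, as the finger backs off, springs out to 0.034 and stays out; the door comes ajar to about 0.4 rad and stays there
- catch_right (a joint): black plunger (10 mm thick) of the right door's push catch, behind the top rail, 85 mm from the hinge, m: 0 latched, touching the shut door from behind; pushed to -0.002 (door about -0.025 rad; about 4 N over the catch) it unlatches and, as the finger backs off, springs out to 0.034 and stays out; the door comes ajar to about 0.4 rad and stays there
- left_press (a point): point on the outer face of the left door's wooden top rail straight over its catch, 193 mm above the worktop (22 mm below the door's top edge), 85 mm from the hinge and 70 mm from the door's free edge; moves with the door. Axes as the door's: x is the door's inward normal, z up
- left_edge (a point): point on the free edge (at the middle seam) of the left door, on its inner face, 193 mm above the worktop, 155 mm from the hinge; moves with the door
- left_hinge (a point): point on the left door's upright hinge axis, in the plane of the shut door's inner face, 193 mm above the worktop; fixed to the cupboard, axes as the cupboard's
- right_press (a point): point on the outer face of the right door's wooden top rail straight over its catch, 193 mm above the worktop (22 mm below the door's top edge), 85 mm from the hinge and 70 mm from the door's free edge; moves with the door. Axes as the door's: x is the door's inward normal, z up
- right_edge (a point): point on the free edge (at the middle seam) of the right door, on its inner face, 193 mm above the worktop, 155 mm from the hinge; moves with the door
- right_hinge (a point): point on the right door's upright hinge axis, in the plane of the shut door's inner face, 193 mm above the worktop; fixed to the cupboard, axes as the cupboard's
- red_canister: bright red enamel canister with a knobbed lid, 75 mm across, 102 mm tall, standing on the floor (20 mm above the worktop) of one of the two compartments; origin under its centre. To be left where it stands
- blue_pot: blue glazed pot with a cream lid, 75 mm across, 106 mm tall, in the other compartment; origin under its centre. To be left where it stands
- stone_mug: stoneware mug, 91 x 117 x 85 mm, on the worktop to the right of the cupboard; origin under its centre. Bystander
- check_cup: small white cup with coloured squares, 74 x 97 x 62 mm, on the worktop to the left of the cupboard; origin under its centre. Bystander
- tea_carton: upright green and cream tea carton, 50 x 64 x 107 mm, on the worktop to the left of the cupboard; origin under its centre. Bystander

How it is judged:
By the outcome, as a careful person would: the job done as asked, in the order asked, and still so for the second after the job is handed in, with the robot touching nothing.
It also fails if it takes over 43 s, if anything falls off the work surface, if the arm or the gripper's body presses on something with over 40 N, if the wrist force passes 120 N, or if a joint passes its speed limit or range.

## Robot

A 6-joint arm with a two-finger parallel gripper is mounted at the origin on a cart in front of the work surface, level with it; the furniture and walls round the work are solid. World frame = base frame: x ahead of the robot, y to its left, z up, the work surface at z = 0. Lengths are in m, angles in rad, forces in N, time in s.
With the tool pointing down it reaches from about 0.35 to 0.85 m from the base axis. Payload 8.1 kg.
Tool frame: the origin (TCP) lies at the centre of the arm's flange, where the gripper is bolted on; the fingertips stand 186 mm ahead of it and the grasp point (between the pads) lies 167 mm ahead of it; z points along the fingers, y is the line along which they close (so a half turn about z gives the same grasp; the last joint's range is limited). The gripper opens to 93 mm and grips with 3 to 60 N. Pads are 15 mm wide; open, the fingers measure 128 mm over their backs; the gripper's body (75 mm by 188 mm) begins 65 mm behind the grasp point.
Start: joints at [1.247, 0.13, 1.488, -0, 1.523, -0.085], TCP at [0.142, 0.583, 0.405] pointing down, gripper open.
Joint ranges: [-2.96, 2.96], [-0.89, 2.26], [0.02, 2.5], [-1.34, 4.48], [0, 2.73], [-2.66, 2.66]. Speed limits (rad/s): [2.39, 2.39, 2.79, 3.14, 3.14, 3.14].

## Interface

Orientations are given as a rotation vector (axis times angle).
In Python, from plant import read_state, read_camera, camera_params, robot gives the robot as it stands.
- The arm moves only by the tool carry_out, never from a script. Its argument "targets" is a list of rows, each an object of numbers: "hand": the opening in per cent of the stroke, from 0 (shut) to 100 (fully open); "x", "y", "z": the shift along the tool's x, y, z in m; "ax", "ay", "az": the turn, a rotation vector about the tool's x, y, z in rad. In form: [{"hand": .., "x": .., "y": .., "z": .., "ax": .., "ay": .., "az": ..}, ...]. A call has 1 to 8 rows; each row is the pose to reach, as a shift and turn from the pose commanded when the call began, along the tool's axes at that moment; what a row does not reach only later rows make up. A row lasts 1/8 s, in which the tool goes at most 62.5 mm and 10.7 degrees, less where a joint would pass 70% of its speed; a pose out of reach is approached as far as the arm can. A call with a gripper value outside its range is refused whole. The fingers move at their own pace and stop on an object; "newtons" is the grip in N (left out, the last holds). Time passes only in rows, so rows that repeat a pose let the fingers close. It gives the time, the measured TCP pose, the force, the opening and the grip force at its end, in the units of the state.
- read_state(): the state, without advancing time (a new reading comes with each control period).
- read_camera(name): name is "scene" or "top"; returns (picture, depth): 384x512x3 uint8, blue, green, red; 384x512 float32, m along the optical axis (not along the pixel's ray), 0 where there is no reading.
- camera_params(name): a dict with "fx", "fy", "cx", "cy" (pixels), "position" and "rotation" of the camera in the world. Camera axes: x right, y up, looking along -z (the intrinsics and any distortion apply to the point x, -y, -z); pixel columns grow to the right and rows downward; lengths in m; the calibration is good to about 2 mm. A picture is of the moment at which its call begins. camera_params takes no time and is no camera call.
- robot.close_job(): hands the job in; it is judged then, once.
The state is a dict: "t": time; "q": joint angles; "dq": joint speeds; "joint_torque": joint torques, N m; "tool_pos": TCP position; "orientation": TCP orientation; "force": force on the tool from outside, world axes, zero at the start; "wrist_torque": the same for the moment, N m; "opening": finger opening in m; "gripper_force": force on a finger pad.
Only numpy, scipy, OpenCV 4.12 (cv2) and the standard library are available. Lean on these libraries where they do the work, as an engineer would, in place of code of your own. Each camera call takes 0.05 s, during which the arm holds its last target. There are 200 camera calls.

## Working session

There is one attempt and no reset: what is moved stays moved. The work goes in short steps, Python scripts to look and compute and a tool call to move; the robot and the scene stay as the last step left them, time stands still between calls to the robot, and variables do not carry over. Pictures are saved under pics/ and viewed, at most 10 in all, crops included, and the job is handed in when it is done.

Besides the shell and the picture viewer there is one more tool, called after "Request:" by a JSON object that holds its "fn" and its "kwargs". carry_out: Moves the arm, as the interface text tells. Its arguments: {"type":"object","properties":{"targets":{"type":"array","items":{"type":"object","properties":{"hand":{"type":"number"},"x":{"type":"number"},"y":{"type":"number"},"z":{"type":"number"},"ax":{"type":"number"},"ay":{"type":"number"},"az":{"type":"number"}}}},"newtons":{"type":"number"}},"required":["targets"]}

```bash
mkdir -p pics; python3 - <<'E'
from plant import *
import cv2,numpy as np
for n in("scene","top"):
    p,d=read_camera(n); cv2.imwrite(f"pics/{n}0.png",p); np.save(f"{n}0.npy",d); 
    c=camera_params(n); print(n,{k:np.round(v,4).tolist() for k,v in c.items() if not isinstance(v,str)})
s=read_state();print(s)
E
```

```text
scene {'fx': 398.4091, 'fy': 398.4091, 'cx': 255.5282, 'cy': 196.4031, 'position': [-0.0121, -0.5308, 0.8128], 'rotation': [0.7867, -0.375, -0.8574]}
top {'fx': 423.2543, 'fy': 423.2543, 'cx': 253.3217, 'cy': 189.855, 'position': [0.1335, 0.1121, 1.0753], 'rotation': [0.3129, -0.426, -1.8502]}
{'t': 0.1, 'q': array([ 1.24661669e+00,  1.31114170e-01,  1.48913861e+00,  2.84985881e-05,
        1.52300978e+00, -8.54481979e-02]), 'dq': array([-0.00057671, -0.00388543, -0.00288631,  0.00136456,  0.00164664,
        0.00116583]), 'joint_torque': array([ 2.59638182e-03, -5.61339211e+01, -4.93098986e+01,  7.72876642e-02,
        2.91735894e-02, -8.23626078e-05]), 'tool_pos': array([0.14182054, 0.58279644, 0.4037925 ]), 'orientation': array([-3.74066872e-01, -3.11887205e+00,  2.55885828e-03]), 'force': array([ 0.71592487,  0.73426501, -0.16550199]), 'wrist_torque': array([-0.03168078, -0.02969973, -0.01942195]), 'gripper_force': 0.0, 'opening': 0.09291311111025223}
```

View pics/scene0.png

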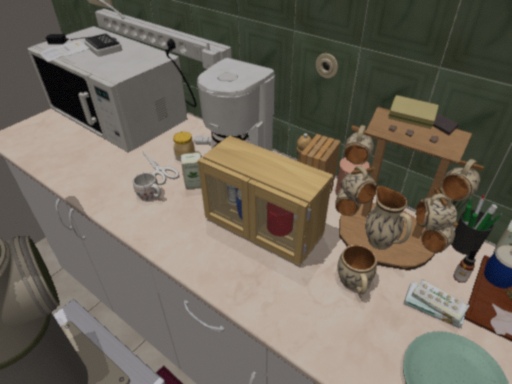

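View pics/top0.png

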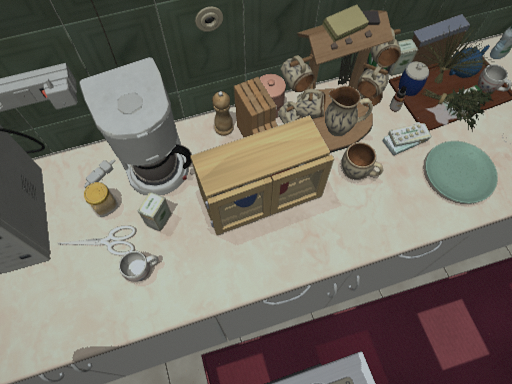

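The scene picture shows the red canister behind the right door, around (280,220), with the blue pot on the left at (238,205). The top picture agrees: red at (283,187), blue at (245,198). Next I'll locate the cupboard from the depth points on its top face.

```bash
cat > h.py <<'E'
import numpy as np,cv2
from scipy.spatial.transform import Rotation as R
from plant import *
def cloud(n,d):
    c=camera_params(n); v,u=np.mgrid[:384,:512]
    p=np.stack([(u-c["cx"])/c["fx"]*d,-(v-c["cy"])/c["fy"]*d,-d],-1)
    r=np.array(c["rotation"]); M=R.from_rotvec(r).as_matrix() if r.shape==(3,) else r
    return p@M.T+np.array(c["position"])
E
python3 - <<'E'
from h import *
for n,(u0,u1,v0,v1) in(("scene",(185,345,125,265)),("top",(180,345,110,240))):
    d=np.load(n+"0.npy"); im=cv2.imread(f"pics/{n}0.png"); P=cloud(n,d)
    h=cv2.cvtColor(im,cv2.COLOR_BGR2HSV)
    m=(abs(P[...,2]-.215)<.008)&(d>0); m[:v0]=0;m[v1:]=0;m[:,:u0]=0;m[:,u1:]=0
    m=cv2.morphologyEx(m.astype(np.uint8),cv2.MORPH_OPEN,np.ones((3,3)))
    k,l,s,_=cv2.connectedComponentsWithStats(m); i=1+s[1:,4].argmax(); q=P[l==i]
    r=cv2.minAreaRect(q[:,:2].astype(np.float32)); print(n,len(q),q[:,2].mean(),r,cv2.boxPoints(r).round(4).tolist(),s[i])
    red=((h[...,0]<8)|(h[...,0]>172))&(h[...,1]>120)&(h[...,2]>60); red[:v0]=0;red[v1:]=0;red[:,:u0]=0;red[:,u1:]=0
    print("red",np.median(P[red],0),red.sum())
    for nm,(a,b) in dict(mug=((340,375),(245,280)) if n=="scene" else ((343,378),(143,178)),).items():
        Q=P[b[0]:b[1],a[0]:a[1]].reshape(-1,3);Q=Q[(Q[:,2]>.03)&(Q[:,2]<.1)];print(nm,Q.min(0),Q.max(0))
E
```

```text
scene 4530 0.21462135471264185 ((0.6121425628662109, -0.06214471161365509), (0.13933593034744263, 0.3133995234966278), 3.4813034534454346) [[0.5331000089645386, 0.09000000357627869], [0.5521000027656555, -0.22280000150203705], [0.6912000179290771, -0.2143000066280365], [0.6722000241279602, 0.09849999845027924]] [ 198  136  135   73 4530]
red [ 0.55508209 -0.15173855  0.1300412 ] 675
mug [ 0.56088499 -0.39229551  0.03005737] [ 0.7135852  -0.30475641  0.08835071]
top 6487 0.21480287841591167 ((0.6108284592628479, -0.062203049659729004), (0.13896460831165314, 0.312307745218277), 3.45600962638855) [[0.5321000218391418, 0.08950000256299973], [0.5508999824523926, -0.2222999930381775], [0.6895999908447266, -0.21389999985694885], [0.670799970626831, 0.09790000319480896]] [ 191  116  143   88 6487]
red [ 0.61195266 -0.09696689  0.10839139] 25
mug [ 0.55489291 -0.38937957  0.03000717] [ 0.64924639 -0.30052685  0.08976635]
```

```bash
cat >> h.py <<'E'
import json,sys
O=np.array([.6217,-.0616,0]); Y=np.deg2rad(3.47); W=R.from_euler('z',Y)
B=W*R.from_matrix(np.array([[-1,0,0],[0,1,0],[0,0,-1.]]).T)   # tool x=-X, y=+Y, z down
def w(p): return O+W.apply(p)                                # cupboard -> world
def pose(tip,ay=0,az=0):                                     # tip in cupboard frame -> TCP pose
    r=W*R.from_euler('z',az)*W.inv()*B*R.from_euler('y',ay); return w(np.array(tip))-.186*r.as_matrix()[:,2],r
def rel(a,b):
    return np.round(a[1].inv().apply(b[0]-a[0]),4), np.round((a[1].inv()*b[1]).as_rotvec(),3)
def tip():
    s=read_state(); r=R.from_rotvec(s["orientation"]); t=s["tool_pos"]+.186*r.as_matrix()[:,2]
    return W.inv().apply(t-O).round(4), W.inv().apply(s["force"]).round(2), round(s["t"],2)
E
python3 - <<'E'
from h import *
s=read_state(); a=(np.array([.142,.583,.405]),R.from_rotvec(s["orientation"]))
mid=pose([-.17,.10,.225],0); print(mid[0],rel(a,mid)); b=pose([-.125,-.071,.225],-.2); c=pose([-.125,-.071,.191],-.2)
print(b[0],rel(a,b),rel(mid,b),rel(b,c),tip())
E
```

```text
[0.44595908 0.02792726 0.411     ] (array([-0.4266, -0.4675, -0.0053]), array([-0.002, -0.   , -0.299]))
[ 0.46434176 -0.14227215  0.40729238] (array([-0.4847, -0.6285, -0.0013]), array([-0.032, -0.199, -0.298])) (array([-0.008 , -0.171 ,  0.0037]), array([ 0. , -0.2,  0. ])) (array([0.0068, 0.    , 0.0333]), array([0., 0., 0.])) (array([-0.4401,  0.672 ,  0.2178]), array([ 0.76,  0.69, -0.17]), 0.1)
```

Request:
{"fn": "carry_out", "kwargs": {"targets": [{"hand": 0, "x": -0.04, "y": -0.044, "z": -0.005, "az": -0.1}, {"hand": 0, "x": -0.082, "y": -0.09, "z": -0.005, "az": -0.2}, {"hand": 0, "x": -0.124, "y": -0.136, "z": -0.005, "az": -0.3}, {"hand": 0, "x": -0.166, "y": -0.182, "z": -0.005, "az": -0.3}, {"hand": 0, "x": -0.208, "y": -0.228, "z": -0.005, "az": -0.3}, {"hand": 0, "x": -0.25, "y": -0.274, "z": -0.005, "az": -0.3}, {"hand": 0, "x": -0.292, "y": -0.32, "z": -0.005, "az": -0.3}, {"hand": 0, "x": -0.334, "y": -0.366, "z": -0.005, "az": -0.3}], "newtons": 20}}

```text
schema error: expected keys hand, x, y, z, ax, ay, az
```

```bash
python3 - <<'E'
from h import *
s=read_state(); a=(np.array(s["tool_pos"]),R.from_rotvec(s["orientation"]))
print(a[0],s["q"],rel(a,pose([-.125,-.071,.225],-.2)),tip(),s["opening"])
E
```

```text
[0.14182054 0.58279644 0.4037925 ] [ 1.24661669e+00  1.31114170e-01  1.48913861e+00  2.84985881e-05
  1.52300978e+00 -8.54481979e-02] (array([-0.4848, -0.6282, -0.0025]), array([-0.032, -0.199, -0.298])) (array([-0.4401,  0.672 ,  0.2178]), array([ 0.76,  0.69, -0.17]), 0.1) 0.09291311111025223
```

Request:
{"fn": "carry_out", "kwargs": {"targets": [{"hand": 0, "x": -0.04, "y": -0.044, "z": -0.005, "ax": 0, "ay": 0, "az": -0.1}, {"hand": 0, "x": -0.082, "y": -0.09, "z": -0.005, "ax": 0, "ay": 0, "az": -0.2}, {"hand": 0, "x": -0.124, "y": -0.136, "z": -0.005, "ax": 0, "ay": 0, "az": -0.3}, {"hand": 0, "x": -0.166, "y": -0.182, "z": -0.005, "ax": 0, "ay": 0, "az": -0.3}, {"hand": 0, "x": -0.208, "y": -0.228, "z": -0.005, "ax": 0, "ay": 0, "az": -0.3}, {"hand": 0, "x": -0.25, "y": -0.274, "z": -0.005, "ax": 0, "ay": 0, "az": -0.3}, {"hand": 0, "x": -0.292, "y": -0.32, "z": -0.005, "ax": 0, "ay": 0, "az": -0.3}, {"hand": 0, "x": -0.334, "y": -0.366, "z": -0.005, "ax": 0, "ay": 0, "az": -0.3}], "newtons": 20}}

```text
t: 1.1
tool_pos: [0.3802, 0.1465, 0.4096]
orientation: [-0.096, 3.14, 0.0]
force: [0.9, -0.5, 0.8]
opening: 0.0177
gripper_force: 0.0
```

```bash
python3 - <<'E'
from h import *
s=read_state(); a=(np.array(s["tool_pos"]),R.from_rotvec(s["orientation"]))
print(a[0],s["q"],rel(a,pose([-.125,-.071,.225],-.2)),tip(),s["opening"])
E
```

```text
[0.38018447 0.14645277 0.40963239] [ 2.41632380e-01 -4.18684296e-01  1.97635194e+00  1.28457783e-04
  1.58348711e+00 -1.39057893e+00] (array([-0.0663, -0.2933,  0.0023]), array([ 0.   , -0.2  ,  0.001])) (array([-0.2284,  0.2223,  0.2236]), array([ 0.88, -0.51,  0.75]), 1.1) 0.017650693667124878
```

Request:
{"fn": "carry_out", "kwargs": {"targets": [{"hand": 0, "x": -0.012, "y": -0.058, "z": 0, "ax": 0, "ay": 0, "az": 0}, {"hand": 0, "x": -0.024, "y": -0.116, "z": 0, "ax": 0, "ay": -0.05, "az": 0}, {"hand": 0, "x": -0.036, "y": -0.174, "z": 0, "ax": 0, "ay": -0.1, "az": 0}, {"hand": 0, "x": -0.05, "y": -0.232, "z": 0, "ax": 0, "ay": -0.15, "az": 0}, {"hand": 0, "x": -0.066, "y": -0.27, "z": 0.001, "ax": 0, "ay": -0.2, "az": 0}, {"hand": 0, "x": -0.066, "y": -0.293, "z": 0.001, "ax": 0, "ay": -0.2, "az": 0}, {"hand": 0, "x": -0.066, "y": -0.293, "z": 0.015, "ax": 0, "ay": -0.2, "az": 0}, {"hand": 0, "x": -0.066, "y": -0.293, "z": 0.034, "ax": 0, "ay": -0.2, "az": 0}]}}

```text
t: 2.1
tool_pos: [0.4635, -0.1395, 0.3745]
orientation: [-0.09, 2.941, 0.01]
force: [-0.7, 0.4, 0.4]
opening: 0.0008
gripper_force: 0.0
```

```bash
python3 - <<'E'
from h import *
print(tip(),read_state()["q"].round(2))
p,d=read_camera("scene"); cv2.imwrite("pics/s1.png",cv2.resize(p[110:290,150:390],None,fx=3,fy=3))
P=cloud("scene",d); Q=W.inv().apply((P-O).reshape(-1,3))
m=(Q[:,2]>.198)&(Q[:,2]<.212)&(Q[:,0]>-.20)&(Q[:,0]<-.085)&(abs(Q[:,1]+.07)<.05)
print(m.sum(),Q[m].min(0),Q[m].max(0))
E
```

```text
(array([-0.1257, -0.0681,  0.1922]), array([-0.65,  0.44,  0.39]), 2.1) [-0.44 -0.27  1.94  0.1   1.31 -2.09]
53 [-0.13963676 -0.08509795  0.19803128] [-0.12049809 -0.05598478  0.21175757]
```

View pics/s1.png

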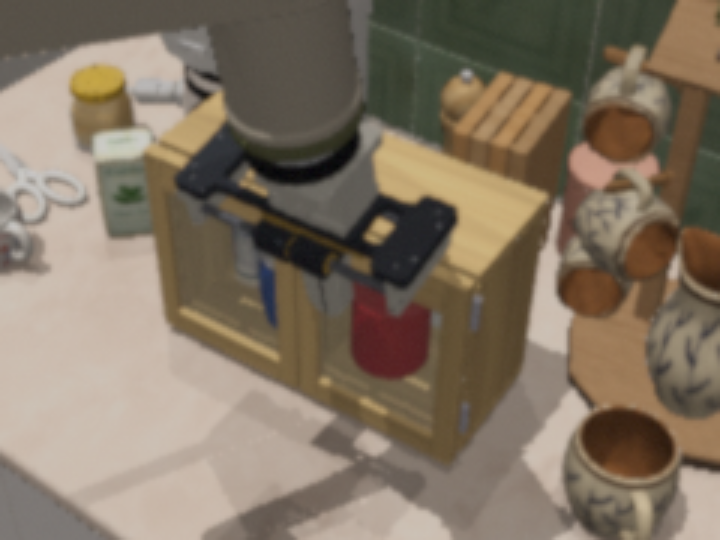

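The crop shows the closed fingertips near (325,300), a few cm in front of the right door's top rail. The red canister is behind that door at about (390,330), and the mug stands clear on the right. I'll approach slowly and watch the force.

Request:
{"fn": "carry_out", "kwargs": {"targets": [{"hand": 0, "x": -0.01, "y": -0.003, "z": 0.002, "ax": 0, "ay": 0, "az": 0}, {"hand": 0, "x": -0.02, "y": -0.003, "z": 0.004, "ax": 0, "ay": 0, "az": 0}, {"hand": 0, "x": -0.028, "y": -0.003, "z": 0.0057, "ax": 0, "ay": 0, "az": 0}, {"hand": 0, "x": -0.028, "y": -0.003, "z": 0.0057, "ax": 0, "ay": 0, "az": 0}]}}

```text
t: 2.65
tool_pos: [0.4931, -0.1411, 0.3761]
orientation: [-0.091, 2.94, 0.009]
force: [-0.1, -0.4, -0.9]
opening: 0.0006
gripper_force: 0.0
```

```bash
python3 -c "
from h import *
print(tip())"
```

```text
(array([-0.0961, -0.0715,  0.1938]), array([-0.12, -0.44, -0.85]), 2.65)
```

Request:
{"fn": "carry_out", "kwargs": {"targets": [{"hand": 0, "x": -0.003, "y": 0, "z": 0.001, "ax": 0, "ay": 0, "az": 0}, {"hand": 0, "x": -0.006, "y": 0, "z": 0.002, "ax": 0, "ay": 0, "az": 0}, {"hand": 0, "x": -0.006, "y": 0, "z": 0.002, "ax": 0, "ay": 0, "az": 0}]}}

```text
t: 3.02
tool_pos: [0.4987, -0.1409, 0.3749]
orientation: [-0.09, 2.94, 0.009]
force: [-0.1, -0.6, 0.6]
opening: 0.0001
gripper_force: 0.0
```

Request:
{"fn": "carry_out", "kwargs": {"targets": [{"hand": 0, "x": -0.001, "y": 0, "z": 0, "ax": 0, "ay": 0, "az": 0}, {"hand": 0, "x": -0.002, "y": 0, "z": 0, "ax": 0, "ay": 0, "az": 0}, {"hand": 0, "x": -0.002, "y": 0, "z": 0, "ax": 0, "ay": 0, "az": 0}]}}

```text
t: 3.4
tool_pos: [0.5006, -0.1408, 0.3754]
orientation: [-0.09, 2.94, 0.009]
force: [-0.5, -0.1, -0.4]
opening: 0.0005
gripper_force: 0.0
```

Request:
{"fn": "carry_out", "kwargs": {"targets": [{"hand": 0, "x": -0.001, "y": 0, "z": 0, "ax": 0, "ay": 0, "az": 0}, {"hand": 0, "x": -0.002, "y": 0, "z": 0, "ax": 0, "ay": 0, "az": 0}, {"hand": 0, "x": -0.002, "y": 0, "z": 0, "ax": 0, "ay": 0, "az": 0}]}}

```text
t: 3.78
tool_pos: [0.5026, -0.1407, 0.3758]
orientation: [-0.09, 2.94, 0.009]
force: [0.4, 0.3, -0.3]
opening: 0.0005
gripper_force: 0.0
```

Request:
{"fn": "carry_out", "kwargs": {"targets": [{"hand": 0, "x": -0.001, "y": 0, "z": 0, "ax": 0, "ay": 0, "az": 0}, {"hand": 0, "x": -0.0015, "y": 0, "z": 0, "ax": 0, "ay": 0, "az": 0}, {"hand": 0, "x": -0.0015, "y": 0, "z": 0, "ax": 0, "ay": 0, "az": 0}]}}

```text
t: 4.15
tool_pos: [0.5037, -0.1406, 0.3758]
orientation: [-0.09, 2.942, 0.009]
force: [-4.0, 0.7, 1.0]
opening: 0.0003
gripper_force: 2.2
```

Request:
{"fn": "carry_out", "kwargs": {"targets": [{"hand": 0, "x": -0.001, "y": 0, "z": 0.0002, "ax": 0, "ay": 0, "az": 0}, {"hand": 0, "x": -0.001, "y": 0, "z": 0.0002, "ax": 0, "ay": 0, "az": 0}]}}

```text
t: 4.4
tool_pos: [0.5048, -0.1404, 0.3758]
orientation: [-0.09, 2.941, 0.01]
force: [-5.9, 0.5, 1.1]
opening: 0.0004
gripper_force: 2.5
```

```bash
python3 -c "
from h import *
print(tip())"
```

```text
(array([-0.0847, -0.0715,  0.1934]), array([-5.86,  0.88,  1.15]), 4.4)
```

Request:
{"fn": "carry_out", "kwargs": {"targets": [{"hand": 0, "x": -0.001, "y": 0, "z": 0.0002, "ax": 0, "ay": 0, "az": 0}, {"hand": 0, "x": -0.001, "y": 0, "z": 0.0002, "ax": 0, "ay": 0, "az": 0}]}}

```text
t: 4.65
tool_pos: [0.5059, -0.1403, 0.3758]
orientation: [-0.09, 2.941, 0.01]
force: [-3.7, 1.3, 1.5]
opening: 0.0005
gripper_force: 2.2
```

The force fell, which fits the catch unlatching. I'll back off now.

Request:
{"fn": "carry_out", "kwargs": {"targets": [{"hand": 0, "x": 0.005, "y": 0, "z": -0.001, "ax": 0, "ay": 0, "az": 0}, {"hand": 0, "x": 0.02, "y": 0, "z": -0.004, "ax": 0, "ay": 0, "az": 0}, {"hand": 0, "x": 0.045, "y": 0, "z": -0.009, "ax": 0, "ay": 0, "az": 0}, {"hand": 0, "x": 0.075, "y": 0, "z": -0.015, "ax": 0, "ay": 0, "az": 0}, {"hand": 0, "x": 0.075, "y": 0, "z": -0.06, "ax": 0, "ay": 0, "az": 0}, {"hand": 0, "x": 0.075, "y": 0, "z": -0.09, "ax": 0, "ay": 0, "az": 0}, {"hand": 0, "x": 0.075, "y": 0, "z": -0.09, "ax": 0, "ay": 0, "az": 0}]}}

```text
t: 5.52
tool_pos: [0.4151, -0.1465, 0.453]
orientation: [-0.09, 2.934, 0.003]
force: [-0.3, -0.5, -0.6]
opening: 0.0001
gripper_force: 0.0
```

```bash
python3 - <<'E'
from h import *
print(tip())
p,d=read_camera("scene"); cv2.imwrite("pics/s2.png",cv2.resize(p[110:290,150:390],None,fx=3,fy=3))
for n,dd in(("scene",d),("top",read_camera("top")[1])):
    Q=W.inv().apply((cloud(n,dd)-O).reshape(-1,3))
    m=(abs(Q[:,2]-.213)<.006)&(Q[:,0]>-.20)&(Q[:,0]<-.083)&(Q[:,1]<-.0)&(Q[:,1]>-.2)
    q=Q[m]; print(n,len(q)); 
    if len(q)>10: print(np.polyfit(q[:,1],q[:,0],1),q[q[:,0].argmin()],q[q[:,1].argmax()],cv2.minAreaRect(q[:,:2].astype(np.float32)))
E
```

```text
(array([-0.1732, -0.0729,  0.2709]), array([-0.35, -0.46, -0.56]), 5.53)
scene 319
[-0.43866214 -0.14362432] [-0.13823653 -0.02021872  0.20859425] [-0.12980449 -0.01717691  0.2159264 ] ((-0.10553261637687683, -0.08067063242197037), (0.016657095402479172, 0.13790777325630188), 24.009437561035156)
top 58
[-0.44506112 -0.14263238] [-0.13951092 -0.02140228  0.20732372] [-0.13097892 -0.01499323  0.21137672] ((-0.10913422703742981, -0.07353750616312027), (0.013182045891880989, 0.1247212141752243), 24.106557846069336)
```

View pics/s2.png

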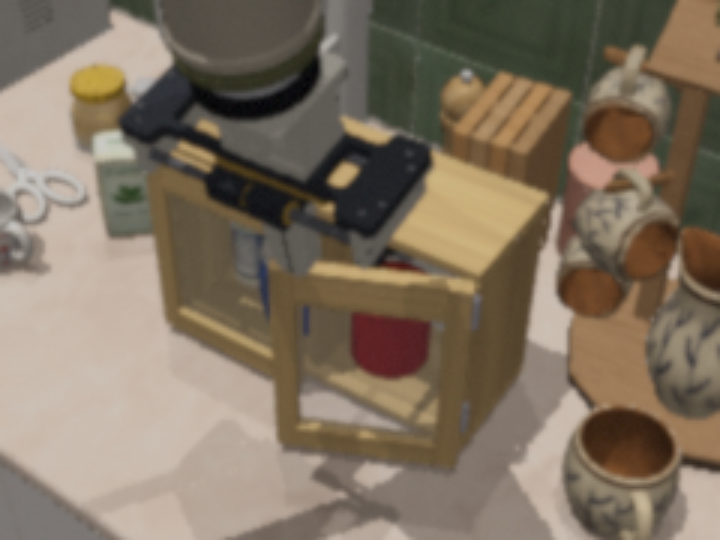

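The crop shows the right door ajar at about 0.42 rad, its free edge near (285,350). The left door is shut, and the canister and pot are where they were. Next I'll straighten the tool and go down behind the free edge.

```bash
python3 - <<'E'
from h import *
s=read_state(); a=(np.array(s["tool_pos"]),R.from_rotvec(s["orientation"]))
b=pose([-.100,-.024,.262]); print(rel(a,b)); b=pose([-.100,-.024,.187])
for t in (.42,.6,.8,1.0,1.2,1.4,1.5,1.57):
    c,n=np.cos(t),np.sin(t); e=.009*c+.0175*n+.0
    p=np.array([-.064,-.156])+.132*np.array([-n,c])+e*np.array([c,n])
    print(t,p.round(4),rel(b,pose([*p,.187]))[0])
E
```

```text
(array([-0.1091,  0.0478,  0.0236]), array([-0.001,  0.201,  0.001]))
0.42 [-0.1038 -0.0292] [ 0.0038 -0.0052  0.    ]
0.6 [-0.1242 -0.0373] [ 0.0242 -0.0133  0.    ]
0.8 [-0.1456 -0.0505] [ 0.0456 -0.0265  0.    ]
1.0 [-0.1645 -0.0682] [ 0.0645 -0.0442  0.    ]
1.2 [-0.1799 -0.0899] [ 0.0799 -0.0659  0.    ]
1.4 [-0.1909 -0.1151] [ 0.0909 -0.0911  0.    ]
1.5 [-0.1944 -0.1286] [ 0.0944 -0.1046  0.    ]
1.57 [-0.196  -0.1384] [ 0.096  -0.1144  0.    ]
```

Request:
{"fn": "carry_out", "kwargs": {"targets": [{"hand": 0, "x": -0.03, "y": 0.012, "z": 0.006, "ax": 0, "ay": 0.05, "az": 0}, {"hand": 0, "x": -0.055, "y": 0.024, "z": 0.012, "ax": 0, "ay": 0.1, "az": 0}, {"hand": 0, "x": -0.082, "y": 0.036, "z": 0.018, "ax": 0, "ay": 0.15, "az": 0}, {"hand": 0, "x": -0.109, "y": 0.048, "z": 0.0235, "ax": 0, "ay": 0.2, "az": 0}, {"hand": 0, "x": -0.109, "y": 0.048, "z": 0.0235, "ax": 0, "ay": 0.2, "az": 0}, {"hand": 0, "x": -0.109, "y": 0.048, "z": 0.0235, "ax": 0, "ay": 0.2, "az": 0}]}}

```text
t: 6.38
tool_pos: [0.5229, -0.0913, 0.4466]
orientation: [0.097, -3.139, -0.001]
force: [0.2, -0.1, 0.3]
opening: 0.001
gripper_force: 0.0
```

```bash
python3 - <<'E'
from h import *
s=read_state(); a=(np.array(s["tool_pos"]),R.from_rotvec(s["orientation"]))
print(tip(),rel(a,pose([-.100,-.024,.187])))
p,d=read_camera("top"); cv2.imwrite("pics/t3.png",cv2.resize(p[110:260,170:370],None,fx=3.5,fy=3.5))
E
```

```text
(array([-0.1007, -0.0236,  0.2606]), array([ 0.2 , -0.11,  0.29]), 6.38) (array([-0.0005, -0.0003,  0.0736]), array([ 0.001, -0.002,  0.001]))
```

View pics/t3.png

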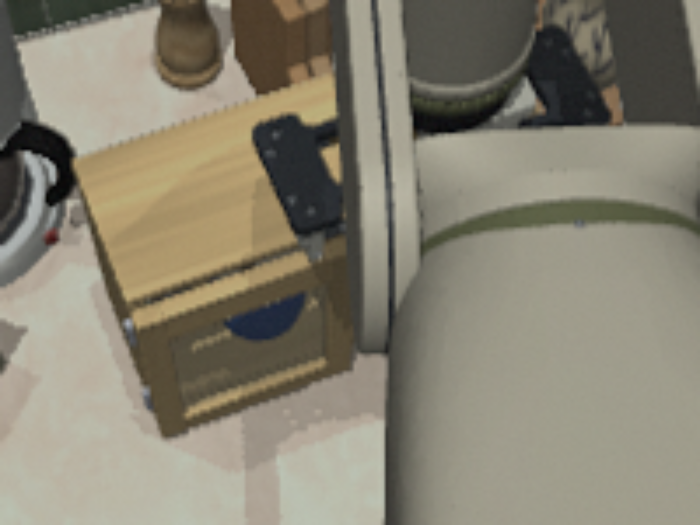

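In the top crop the arm covers the right door; the left door is shut and visible at about (240,340). The calculated clearances are over 5 mm, so I'll go down in two stages and check the force.

Request:
{"fn": "carry_out", "kwargs": {"targets": [{"hand": 0, "x": 0, "y": 0, "z": 0.02, "ax": 0, "ay": 0, "az": 0}, {"hand": 0, "x": 0, "y": 0, "z": 0.04, "ax": 0, "ay": 0, "az": 0}, {"hand": 0, "x": 0, "y": 0, "z": 0.05, "ax": 0, "ay": 0, "az": 0}, {"hand": 0, "x": 0, "y": 0, "z": 0.05, "ax": 0, "ay": 0, "az": 0}]}}

```text
t: 6.92
tool_pos: [0.5227, -0.0913, 0.3964]
orientation: [0.096, -3.138, -0.001]
force: [-0.1, -0.5, -0.1]
opening: 0.0006
gripper_force: 0.0
```

Request:
{"fn": "carry_out", "kwargs": {"targets": [{"hand": 0, "x": 0, "y": 0, "z": 0.008, "ax": 0, "ay": 0, "az": 0}, {"hand": 0, "x": 0, "y": 0, "z": 0.016, "ax": 0, "ay": 0, "az": 0}, {"hand": 0, "x": 0, "y": 0, "z": 0.024, "ax": 0, "ay": 0, "az": 0}, {"hand": 0, "x": 0, "y": 0, "z": 0.024, "ax": 0, "ay": 0, "az": 0}]}}

```text
t: 7.42
tool_pos: [0.5229, -0.0912, 0.373]
orientation: [0.096, -3.139, -0.001]
force: [0.5, -0.4, 0.4]
opening: 0.0007
gripper_force: 0.0
```

```bash
python3 - <<'E'
from h import *
print(tip())
p,d=read_camera("scene"); cv2.imwrite("pics/s4.png",cv2.resize(p[110:290,150:390],None,fx=3,fy=3))
E
```

```text
(array([-0.1007, -0.0235,  0.187 ]), array([ 0.5 , -0.39,  0.45]), 7.42)
```

View pics/s4.png

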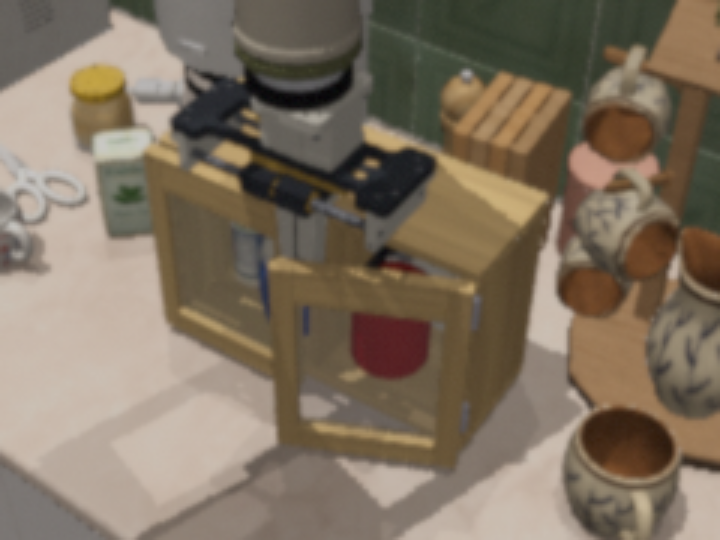

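The fingers, at (305,240), now go down behind the ajar door's top rail, and there is no contact force. I'll sweep the door open along its arc.

Request:
{"fn": "carry_out", "kwargs": {"targets": [{"hand": 0, "x": 0.007, "y": -0.006, "z": 0, "ax": 0, "ay": 0, "az": 0}, {"hand": 0, "x": 0.014, "y": -0.009, "z": 0, "ax": 0, "ay": 0, "az": 0}, {"hand": 0, "x": 0.024, "y": -0.013, "z": 0, "ax": 0, "ay": 0, "az": 0}, {"hand": 0, "x": 0.035, "y": -0.02, "z": 0, "ax": 0, "ay": 0, "az": 0}, {"hand": 0, "x": 0.045, "y": -0.027, "z": 0, "ax": 0, "ay": 0, "az": 0}, {"hand": 0, "x": 0.055, "y": -0.035, "z": 0, "ax": 0, "ay": 0, "az": 0}, {"hand": 0, "x": 0.064, "y": -0.044, "z": 0, "ax": 0, "ay": 0, "az": 0}, {"hand": 0, "x": 0.064, "y": -0.044, "z": 0, "ax": 0, "ay": 0, "az": 0}]}}

```text
t: 8.48
tool_pos: [0.4614, -0.1399, 0.374]
orientation: [0.094, -3.14, 0.0]
force: [0.2, -0.1, 0.1]
opening: 0.0004
gripper_force: 0.0
```

Request:
{"fn": "carry_out", "kwargs": {"targets": [{"hand": 0, "x": 0.008, "y": -0.01, "z": 0, "ax": 0, "ay": 0, "az": 0}, {"hand": 0, "x": 0.016, "y": -0.022, "z": 0, "ax": 0, "ay": 0, "az": 0}, {"hand": 0, "x": 0.022, "y": -0.034, "z": 0, "ax": 0, "ay": 0, "az": 0}, {"hand": 0, "x": 0.027, "y": -0.046, "z": 0, "ax": 0, "ay": 0, "az": 0}, {"hand": 0, "x": 0.03, "y": -0.056, "z": 0, "ax": 0, "ay": 0, "az": 0}, {"hand": 0, "x": 0.03, "y": -0.064, "z": 0, "ax": 0, "ay": 0, "az": 0}, {"hand": 0, "x": 0.03, "y": -0.067, "z": 0, "ax": 0, "ay": 0, "az": 0}, {"hand": 0, "x": 0.03, "y": -0.067, "z": 0, "ax": 0, "ay": 0, "az": 0}]}}

```text
t: 9.48
tool_pos: [0.4362, -0.208, 0.3739]
orientation: [0.096, -3.14, -0.0]
force: [0.3, 0.0, -0.2]
opening: 0.0006
gripper_force: 0.0
```

```bash
cat > door.py <<'E'
from h import *
print(tip())
for n in("scene","top"):
    p,d=read_camera(n); cv2.imwrite(f"pics/{sys.argv[1]}{n}.png",cv2.resize(p[110:320,150:400],None,fx=2.8,fy=2.8))
    Q=W.inv().apply((cloud(n,d)-O).reshape(-1,3))
    m=(abs(Q[:,2]-.213)<.005)&(Q[:,0]>-.25)&(Q[:,0]<-.083)&(Q[:,1]<-.1)&(Q[:,1]>-.3)
    q=Q[m]; print(n,len(q))
    if len(q)>10:
        l=cv2.fitLine(q[:,:2].astype(np.float32),cv2.DIST_HUBER,0,.01,.01).ravel()
        if l[0]>0:l=-l
        print("theta",np.arctan2(-l[0],l[1]),l,q.min(0),q.max(0))
E
python3 door.py a
```

```text
(array([-0.194 , -0.1348,  0.1879]), array([ 0.29,  0.03, -0.24]), 9.47)
scene 243
theta 1.5253409 [-0.99896705  0.04543986  0.18823008  0.15935315] [-0.21925648 -0.1679995   0.20802139] [-0.13899949 -0.12276578  0.21781013]
top 38
theta 1.2612123 [-0.9524604   0.30466244  0.09248396  0.15904915] [-0.10582222 -0.16766363  0.2080891 ] [-0.08314397 -0.15504455  0.21785192]
```

Request:
{"fn": "carry_out", "kwargs": {"targets": [{"hand": 0, "x": 0, "y": -0.002, "z": 0, "ax": 0, "ay": 0, "az": 0}, {"hand": 0, "x": 0, "y": -0.004, "z": 0, "ax": 0, "ay": 0, "az": 0}, {"hand": 0, "x": 0, "y": -0.004, "z": 0, "ax": 0, "ay": 0, "az": 0}, {"hand": 0, "x": 0, "y": 0.01, "z": 0, "ax": 0, "ay": 0, "az": 0}, {"hand": 0, "x": 0, "y": 0.025, "z": 0, "ax": 0, "ay": 0, "az": 0}, {"hand": 0, "x": 0, "y": 0.03, "z": -0.03, "ax": 0, "ay": 0, "az": 0}, {"hand": 0, "x": 0, "y": 0.03, "z": -0.07, "ax": 0, "ay": 0, "az": 0}, {"hand": 0, "x": 0, "y": 0.03, "z": -0.1, "ax": 0, "ay": 0, "az": 0}]}}

```text
t: 10.58
tool_pos: [0.4343, -0.1767, 0.4758]
orientation: [-0.098, 3.139, -0.001]
force: [-0.5, -0.2, -0.9]
opening: 0.0004
gripper_force: 0.0
```

Request:
{"fn": "carry_out", "kwargs": {"targets": [{"hand": 0, "x": 0, "y": 0.05, "z": 0, "ax": 0, "ay": 0, "az": 0}, {"hand": 0, "x": 0, "y": 0.1, "z": 0, "ax": 0, "ay": 0, "az": 0}, {"hand": 0, "x": 0, "y": 0.15, "z": 0, "ax": 0, "ay": 0, "az": 0}, {"hand": 0, "x": 0, "y": 0.2, "z": 0, "ax": 0, "ay": 0, "az": 0}, {"hand": 0, "x": 0, "y": 0.25, "z": 0, "ax": 0, "ay": 0, "az": 0}, {"hand": 0, "x": 0, "y": 0.25, "z": 0, "ax": 0, "ay": 0, "az": 0}, {"hand": 0, "x": 0, "y": 0.25, "z": 0, "ax": 0, "ay": 0, "az": 0}]}}

```text
t: 11.45
tool_pos: [0.4186, 0.0719, 0.474]
orientation: [-0.099, 3.14, -0.001]
force: [-0.1, 0.3, -0.8]
opening: 0.0006
gripper_force: 0.0
```

```bash
python3 door.py b
```

```text
(array([-0.1946,  0.1455,  0.288 ]), array([-0.09,  0.32, -0.76]), 11.45)
scene 380
theta 1.5740944 [-0.9999946  -0.003298    0.15671238  0.16432577] [-0.21957118 -0.17076766  0.20805167] [-0.0830592  -0.15616855  0.21785583]
top 365
theta 1.5753716 [-0.9999895  -0.00457519  0.1540562   0.16204812] [-0.21954154 -0.1708814   0.20802573] [-0.08301196 -0.15529544  0.21789952]
```

View pics/bscene.png

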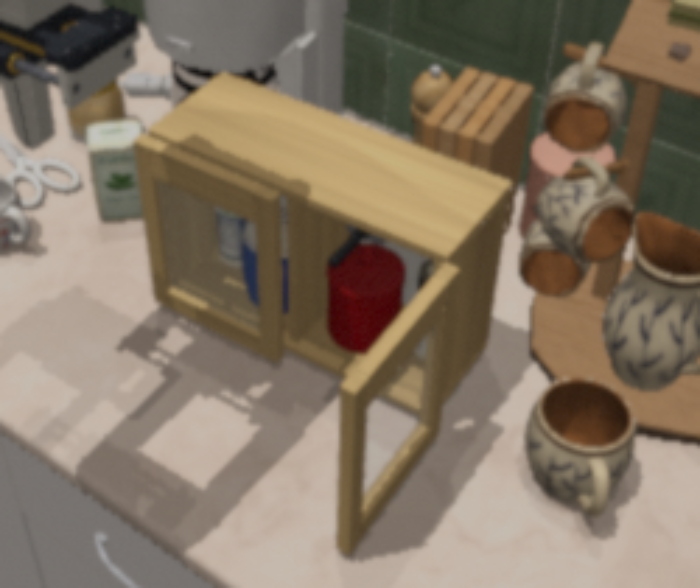

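The picture shows the right door square to the cupboard (1.57 rad in both views), its free edge at about (348,460). The left door is shut and the canister at (365,300) is undisturbed. The robot is touching nothing.

```bash
python3 -c "
from plant import robot
print(robot.close_job())"
```

```text
the job is handed in; nothing more can be done
None
```

The right door, in front of the red canister, now stands square to the cupboard (1.57 rad in both camera views), opened by a light press of about 6 N and a fingertip push from behind; the left door is still shut, everything else stands where it was, and the job was handed in at about 11.5 s.

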